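# Pull the telescopic oven brush out to its second stop and hold it

## Robot

A 6-joint arm with a two-finger parallel gripper is mounted at the origin on the work surface. World frame = base frame: x ahead of the robot, y to its left, z up, the work surface at z = 0. Lengths are in mm, angles in rad, forces in N, time in s.
With the tool pointing down it reaches from about 350 to 875 mm from the base axis. Payload 4.2 kg.
Tool frame: the origin (TCP) lies between the finger pads; the fingertips stand 14 mm ahead of it and the grasp point (between the pads) lies 5 mm behind it; z points along the fingers, y is the line along which they close (so a half turn about z gives the same grasp; the last joint's range is limited). The gripper opens to 85 mm and grips with 20 to 120 N. Pads are 22 mm wide; open, the fingers measure 114 mm over their backs; the gripper's body (76 mm by 85 mm) begins 54 mm behind the grasp point. The pads swing forward as they close: fully open they stand 13 mm farther back than shut.
Start: joints at [1.579, 0.385, 0.008, 0, -1.194, -0.259], TCP at [155.08, 605.433, 245.312] pointing down, gripper open.
Joint ranges: [-3.14, 3.14], [-1.21, 2.06], [-1.07, 1.41], [-3.16, 2.05], [-2.99, -0.16], [-3.1, 3.1]. Speed limits (rad/s): [2.79, 2.79, 3.14, 3.14, 3.14, 3.14].

## Interface

Orientations are given as a unit quaternion [x, y, z, w].
In Python, from bench import * gives the robot as it stands.
- The arm moves only by the tool carry_out, never from a script. Its argument "motion" is a list of rows, each a list of 7 numbers: the turn, a rotation vector about the tool's x, y, z in rad, then the shift along the tool's x, y, z in mm, then the opening, from -1 (shut) to 1 (fully open), so that 0 is half open. A call has 1 to 5 rows; each row is the pose to reach, as a shift and turn from the pose commanded when the call began, along the tool's axes at that moment; what a row does not reach only later rows make up. A row lasts 1/8 s, in which the tool goes at most 62.5 mm and 10.7 degrees, less where a joint would pass 70% of its speed; a pose out of reach is approached as far as the arm can. A call with a gripper value outside its range is refused whole. The fingers move at their own pace and stop on an object; the grip force is fixed at half the most. Time passes only in rows, so rows that repeat a pose let the fingers close. It gives the time, the measured TCP pose, the force, the opening and the grip force at its end, in the units of the state.
- read_state(): the state, without advancing time (a new reading comes with each control period).
- get_image(name): name is "scene" or "top" or "wrist"; returns a dict with "color" (400x640x3 uint8, blue, green, red), "mtx" (3x3 intrinsics, pixels), "k1" (the pictures are not rectified: a ray, as slopes to the right and down, at radius r is drawn at 1 + k1 r^2 times it, then the intrinsics apply), "position" and "orientation" of the camera in the world. Camera axes: x right, y down, z forward; pixel columns grow to the right and rows downward; lengths in mm; the calibration is good to about 2 mm. A picture is of the moment at which its call begins. There is no depth.
- job_done(): hands the job in; it is judged then, once.
The state is a dict: "clock": time; "joints": joint angles; "joint_vel": joint speeds; "joint_efforts": joint torques, N m; "position": TCP position; "ee_rot": TCP orientation; "contact_force": force on the tool from outside, world axes, zero at the start; "wrist_torque": the same for the moment, N m; "gripper_width": finger opening in mm; "grasp_force": force on a finger pad.
Only numpy, scipy, OpenCV 4.12 (cv2) and the standard library are available. Lean on these libraries where they do the work, as an engineer would, in place of code of your own. Each camera call takes 0.05 s, during which the arm holds its last target. There are 200 camera calls.

## Task

The oven brush is clamped in its rack. Push the lock button on top of its collar fully in, then grasp the wooden grip, pull the telescopic handle out past the first stop all the way to the second stop, and finish while still holding it there (its spring draws it back otherwise), so that I can tighten the locking ring. Leave the oil can, bowl, dough tub and wheel cutter where they are.

Things in the scene. Friction and masses are not known exactly. Their poses are not given: they have to be found in the camera images.
- rack: Fixed rack and clamped brush: board 110x400x16 mm, two posts, level aluminium tube 28 mm thick, axis 85 mm above the counter. Origin: on the counter below the collar's middle, under the tube's line. y runs along the tube to the brush head (210 mm wide, centred at 385 mm, bristles down); the handle pulls out along -y; z up. Turned up to 17 degrees either way; the grip is to the robot's right.
- collar_top (a point): Centre of the top of the black collar that carries the lock button (46 mm wide and high, 70 mm long, top 108 mm above the counter, straight above the rack's origin). A ribbed black locking ring, 48 mm in diameter, 25 mm long, follows it towards the grip. The board ends before the grip: nothing but the counter lies under the grip.
- button_top (a point): Centre of the top face of the lock button, a round grey plastic button of 24 mm diameter standing 12 mm proud of the collar's top (120 mm above the counter, 112 mm when pushed in). It moves with the button.
- lock_button (a joint): How far the lock button is pushed down: 0 = out (the handle is barred), 0.008 m = fully in. It takes about 4 N, has no spring and stays in once pushed; below about 0.0055 m it still bars the handle.
- grip_mid (a point): Middle of the grip, on its axis: a dark wooden cylinder 34 mm thick, 115 mm long, lying level along the rack's y, axis 85 mm above the counter, ending in a pommel 48 mm thick, 14 mm long (inner face 62 mm from here). 160 mm from the rack's origin along -y when in; it moves along -y with the handle. When in, 40 mm of bare rod, 18 mm thick, show between grip and locking ring.
- telescope (a joint): How far the handle is out: 0 = in, about 0.083 m = first stop, 0.16 m = second stop, a solid end. A spring draws it in (3 N at 0, 5 N at 0.16 m), friction 1 N. From 0.07 to 0.08 m a ball catch adds some 4 to 7 N, then lets it through to the first stop, where it stays by itself; let go further out, it is drawn back to the first stop.
- oil_can: Loose copper oil can, 92 mm in diameter, 168 mm high, with a brass handle and spout; origin at the centre of its foot. To be left alone.
- bowl: Loose white bowl, 150 mm across, 60 mm high; origin at the centre of its foot. To be left alone.
- tub: Loose white open tub with dough balls, 200 x 140 x 75 mm; origin at the centre of its underside. To be left alone.
- wheel_cutter: Loose pizza wheel cutter lying flat, 205 mm long, black handle; origin under the front end of its handle. To be left alone.

How it is judged (in metres and radians):
On the way, in this order (a step that is already met when the one before it is completed fails the run):
1. the lock button is pushed fully in (value of joint lock_button above 0.0065 m and value of joint telescope below 0.01 m), for 0.1 s.
2. the handle is pulled out to the second stop by its grip (value of joint telescope above 0.15 m and contact force between the fingers and telescope above 2 N), for 0.3 s.
At the end, for the whole second after the job is handed in: Ends with the gripper still holding the grip (over 2 N, grasp point within 85 mm of its middle), the handle still and within 10 mm of the second stop (above 0.150 m), the lock button in (above 0.0065 m), and oil can, bowl, tub and cutter within 30 mm of where they stood (all of step 2 and velocity of joint telescope between -0.02 and 0.02 m/s and value of joint lock_button above 0.0065 m and distance between the grasp point and grip_mid below 0.085 m and distance of each of oil_can, bowl, tub, wheel_cutter from where it was at the start of the episode below 0.03 m); the arm keeps its last pose, push and grip.
It fails at once if one of the other things on the counter is pushed away (more than 40 mm) (distance of any of oil_can, bowl, tub, wheel_cutter from where it was at the start of the episode above 0.04 m).
It also fails if it takes over 40 s, if anything falls off the work surface, if the arm or the gripper's body presses on something with over 40 N, if the wrist force passes 120 N, or if a joint passes its speed limit or range.

## Working session

There is one attempt and no reset: what is moved stays moved. The work goes in short steps, Python scripts to look and compute and a tool call to move; the robot and the scene stay as the last step left them, time stands still between calls to the robot, and variables do not carry over. Pictures are saved under pics/ and viewed, at most 10 in all, crops included, and the job is handed in when it is done.

Besides the shell and the picture viewer there is one more tool, called after ">>>" as name([rows], argument=value, ...), one row to a line, values as JSON. carry_out: Moves the arm, as the interface text tells. Its arguments: {"type":"object","properties":{"motion":{"type":"array"}},"required":["motion"]}

```bash
mkdir -p pics; cat > h.py <<'E'
from bench import *
import numpy as np, cv2
from scipy.spatial.transform import Rotation as R
def ray(im,u,v):
    K=np.array(im["mtx"]);d=np.array([im["k1"],0,0,0,0.])
    p=cv2.undistortPoints(np.array([[[u,v]]],float),K,d)[0,0]
    return np.array(im["position"]),R.from_quat(im["orientation"]).apply([p[0],p[1],1])
def onz(im,u,v,z):
    o,d=ray(im,u,v);return o+d*(z-o[2])/d[2]
def proj(im,P):
    q=R.from_quat(im["orientation"]).inv().apply(np.array(P,float)-im["position"])
    a=q[:2]/q[2];a=a*(1+im["k1"]*(a@a));K=np.array(im["mtx"]);return K[:2,:2]@a+K[:2,2]
def rel(P):
    s=read_state();return R.from_quat(s["ee_rot"]).inv().apply(np.array(P)-s["position"])
E
python3 - <<'E'
from h import *
for n in("top","scene"):
    im=get_image(n);cv2.imwrite(f"pics/{n}0.png",im["color"]);print(n,im["position"],im["orientation"],im["k1"])
s=read_state();print(s);print(R.from_quat(s["ee_rot"]).as_matrix().round(3))
E
```

```text
top [ 407.71051005 -124.82354786 1247.93922378] [ 0.70605832 -0.70333578  0.05373743 -0.06255174] -0.06736030194477205
scene [1361.41920031   20.53127438  740.17956129] [ 0.5897971   0.68854442 -0.32729631 -0.26631389] -0.04373796756943488
{'clock': 0.1, 'joints': array([ 1.57861797e+00,  3.85500671e-01,  6.80158576e-03, -4.29934640e-04,
       -1.19400854e+00, -2.58607809e-01]), 'joint_vel': array([-0.00130809, -0.00313847,  0.00370173,  0.00260957,  0.00156525,
       -0.00170116]), 'joint_efforts': array([ 2.80107051e-04, -3.93322599e+01,  1.88926238e+01,  4.19791952e+00,
       -2.65760071e-03,  7.37172542e-06]), 'position': array([154.95932324, 604.99230376, 244.33431595]), 'ee_rot': array([ 9.92138191e-01, -1.25143342e-01, -7.11112065e-05,  9.73722063e-04]), 'contact_force': array([-0.28273743,  0.52488097,  1.40796435]), 'wrist_torque': array([ 0.00326521, -0.0107577 ,  0.05923482]), 'grasp_force': 0.0, 'gripper_width': 85.49884107044797}
[[ 0.969 -0.248 -0.   ]
 [-0.248 -0.969 -0.002]
 [ 0.     0.002 -1.   ]]
```

View pics/top0.png

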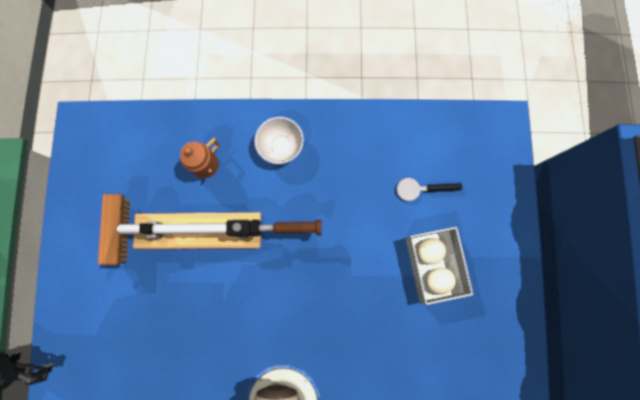

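View pics/scene0.png

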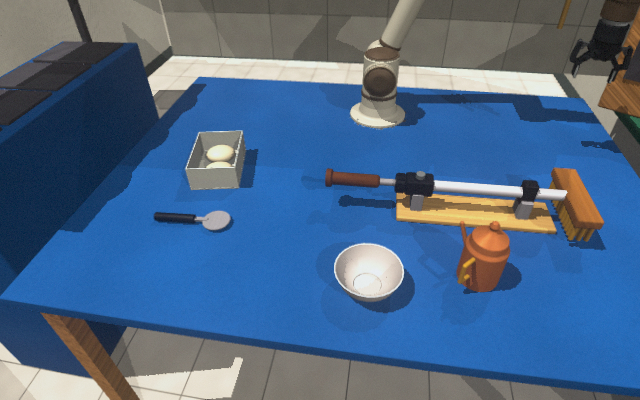

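The top view shows the button at about (237,228), the grip from (273,228) to the pommel at (320,227), and the tub's near edge at u≈410. The scene view shows the button at about (421,176), the grip from (335,178) to (380,181), and nothing beside it.

```bash
python3 - <<'E'
from h import *
im=get_image("top");c=im["color"];hsv=cv2.cvtColor(c,cv2.COLOR_BGR2HSV)
# grip mask
m=((hsv[...,0]<15)|(hsv[...,0]>170))&(hsv[...,1]>100)&(hsv[...,2]>30)
m[:, :262]=0;m[:,335:]=0;m[:200]=0;m[250:]=0
v,u=np.nonzero(m);print(len(u),u.min(),u.max())
for a in range(u.min(),u.max()+1,6): print(a,v[u==a].min(),v[u==a].max())
k=(u<u.max()-9)
l=cv2.fitLine(np.c_[u[k],v[k]].astype(np.float32),cv2.DIST_L2,0,.01,.01).ravel();print("line",l)
A=onz(im,u.min()-.5,l[3]+(u.min()-l[2])*l[1]/l[0],85);B=onz(im,u.max()+.5,l[3]+(u.max()-l[2])*l[1]/l[0],85);print("grip",A,B,np.linalg.norm(A-B))
d=(B-A)/np.linalg.norm(B-A)
print("yaw of -y dir vs world -y deg",np.degrees(np.arctan2(d[0],-d[1])))
print("button",onz(im,237,228,120))
cr=cv2.resize(c[205:255,215:335],None,fx=6,fy=6,interpolation=cv2.INTER_CUBIC)
sc=get_image("scene");cr2=cv2.resize(sc["color"][150:210,310:450],(720,309),interpolation=cv2.INTER_CUBIC)
cv2.imwrite("pics/c1.png",np.vstack([cr[:290],cr2]))
# scene->button cross check by triangulation
o1,d1=ray(im,237,228);o2,d2=ray(sc,421,174)
t=np.linalg.lstsq(np.c_[d1,-d2],o2-o1,rcond=None)[0];print(o1+d1*t[0],o2+d2*t[1])
E
```

```text
419 274 319
274 226 230
280 223 231
286 223 231
292 223 231
298 223 231
304 223 231
310 223 231
316 222 231
line [ 9.9995905e-01 -9.0497639e-03  2.9186749e+02  2.2705363e+02]
grip [513.40414751  24.51353899  85.        ] [ 515.16770416 -109.20676057   85.        ] 133.7319282949774
yaw of -y dir vs world -y deg 0.755595788634935
button [507.44443712 123.57018123 120.        ]
[507.72292045 124.26376179 116.85049733] [507.58011539 128.76776327 117.82973734]
```

View pics/c1.png

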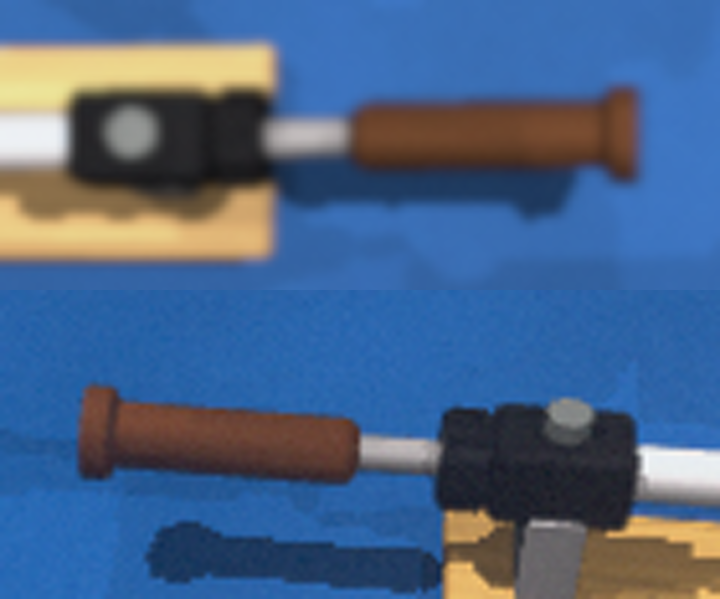

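The crop confirms the button on the collar at about (236.5,227) in the top view, and the grip is level and clear. That puts the button at about (511,126,120) and grip_mid at about (514,-33,85), with a yaw of about 0.8°. Next I move over with the fingers shut.

>>> carry_out([
  [0, 0, 0.13, 43, 35, 0, -1],
  [0, 0, 0.26, 86, 70, 0, -1],
  [0, 0, 0.39, 129, 105, 0, -1],
  [0, 0, 0.52, 172, 140, 0, -1],
  [0, 0, 0.65, 215, 175, 0, -1],
])

```text
clock: 0.82
position: [320.7, 380.9, 245.4]
ee_rot: [0.899, -0.437, 0.0, -0.0]
contact_force: [0.7, 0.1, 0.0]
gripper_width: -0.1
grasp_force: 0.0
```

```bash
python3 - <<'E'
from h import *
s=read_state();print(s["position"],rel([511,126,170]),s["joints"].round(2))
x=R.from_quat(s["ee_rot"]).apply([1,0,0]);print(np.arctan2(x[1],x[0])+np.pi/2-.013)
E
```

```text
[320.65442781 380.94818012 245.37342393] [318.07234515   7.92582593  75.35468774] [ 1.2   0.17 -0.3   0.   -1.11 -0.53]
0.6531874274262539
```

>>> carry_out([
  [0, 0, 0.13, 60, 2, 0, -1],
  [0, 0, 0.26, 120, 3, 0, -1],
  [0, 0, 0.39, 180, 5, 10, -1],
  [0, 0, 0.52, 240, 6, 20, -1],
  [0, 0, 0.65, 300, 8, 30, -1],
])

```text
clock: 1.45
position: [500.9, 140.8, 215.2]
ee_rot: [0.713, -0.701, 0.0, -0.0]
contact_force: [0.5, 1.2, 0.5]
gripper_width: 0.1
grasp_force: 0.0
```

>>> carry_out([
  [0, 0, 0, 0, 0, 0, -1],
  [0, 0, 0, 0, 0, 0, -1],
])

```text
clock: 1.7
position: [499.9, 142.3, 215.2]
ee_rot: [0.714, -0.7, -0.0, 0.0]
contact_force: [0.1, -0.6, -0.4]
gripper_width: 0.2
grasp_force: 0.0
```

```bash
python3 - <<'E'
from h import *
im=get_image("wrist");cv2.imwrite("pics/w1.png",im["color"])
s=read_state();print(s["position"],rel([511,126,150]),s["joints"].round(2),proj(im,[511,126,120]),proj(im,[514,-33,85]),im["position"])
x=R.from_quat(s["ee_rot"]).apply([1,0,0]);print(np.arctan2(x[1],x[0])+np.pi/2-.013)
E
```

```text
[499.68466123 142.93888494 215.42244701] [ 17.1865052  -10.95171536  65.41974669] [ 0.59  0.23 -0.29 -0.   -1.05 -0.57] [309.96773092 188.94314178] [309.95393509 -16.50203376] [502.74490102  77.08834104 343.56222242]
0.00799052937352064
```

View pics/w1.png

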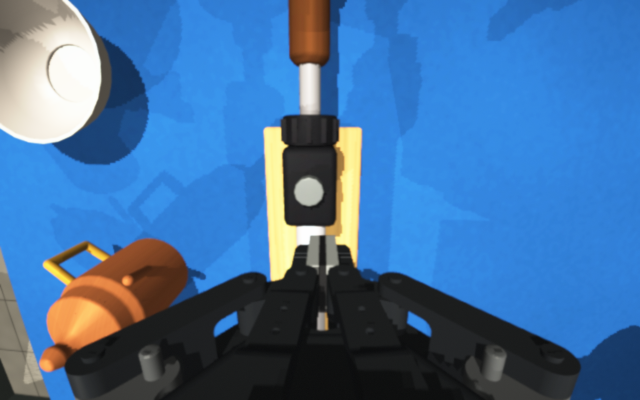

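The wrist view shows the button at (309,191), 2 px from the prediction. The grip's inner end is at (309,63), and the fingertips are at about (321,240). I refine the target from this view and go.

```bash
python3 - <<'E'
from h import *
im=get_image("wrist")
P=onz(im,309,191,120);print(P,rel(P),onz(im,310,0,85),onz(im,309.5,40,85), onz(im,309,62,85),onz(im,310.5,145,108))
E
```

```text
[511.6421045  128.47878466 120.        ] [ 15.18080201 -11.68264624  95.62477765] [513.93240409 -20.33443896  85.        ] [513.95927826   9.52932978  85.        ] [514.17367492  26.47357434  85.        ] [511.27959906  93.20627006 108.        ]
```

>>> carry_out([
  [0, 0, 0, 16, -11.5, 0, -1],
  [0, 0, 0, 16, -11.5, 35, -1],
  [0, 0, 0, 16, -11.5, 65, -1],
  [0, 0, 0, 16, -11.5, 72, -1],
  [0, 0, 0, 16, -11.5, 76, -1],
])

```text
clock: 2.42
position: [512.1, 127.8, 140.0]
ee_rot: [0.715, -0.699, 0.0, -0.001]
contact_force: [0.8, 0.0, 0.5]
gripper_width: -0.0
grasp_force: 0.0
```

>>> carry_out([
  [0, 0, 0, 0, 0, 4, -1],
  [0, 0, 0, 0, 0, 7, -1],
  [0, 0, 0, 0, 0, 9, -1],
  [0, 0, 0, 0, 0, 10, -1],
  [0, 0, 0, 0, 0, 10, -1],
])

```text
clock: 3.05
position: [512.2, 127.1, 129.7]
ee_rot: [0.714, -0.7, 0.0, -0.001]
contact_force: [-0.5, 2.0, 3.6]
gripper_width: -0.3
grasp_force: 1.6
```

Contact is at about 4 N and the button is moving. I continue to the bottom.

>>> carry_out([
  [0, 0, 0, 0, 0, 2, -1],
  [0, 0, 0, 0, 0, 3, -1],
  [0, 0, 0, 0, 0, 4, -1],
  [0, 0, 0, 0, 0, 4, -1],
])

```text
clock: 3.55
position: [512.3, 127.0, 126.0]
ee_rot: [0.714, -0.7, 0.0, -0.001]
contact_force: [-0.5, 3.1, 6.7]
gripper_width: 0.0
grasp_force: 3.3
```

>>> carry_out([
  [0, 0, 0, 0, 0, 1, -1],
  [0, 0, 0, 0, 0, 2, -1],
  [0, 0, 0, 0, 0, 2, -1],
])

```text
clock: 3.92
position: [512.3, 127.0, 125.8]
ee_rot: [0.715, -0.7, 0.001, -0.001]
contact_force: [-6.3, 2.7, 16.3]
gripper_width: -0.3
grasp_force: 8.2
```

Force rose with no further travel, so the button is bottomed. Next I lift, open and move above the grip.

>>> carry_out([
  [0, 0, 0, 0, 0, -40, -1],
  [0, 0, 0, 20, 0, -75, 0.5],
  [0, 0, 0, 75, 1, -75, 1],
  [0, 0, 0, 130, 1, -75, 1],
  [0, 0, 0.007, 177, 1.5, -75, 1],
])

```text
clock: 4.55
position: [512.4, -52.6, 197.4]
ee_rot: [0.711, -0.703, -0.001, 0.001]
contact_force: [0.6, -0.7, 0.0]
gripper_width: 72.4
grasp_force: 0.0
```

>>> carry_out([
  [0, 0, 0, 0, 0, 0, 1],
  [0, 0, 0, 0, 0, 0, 1],
])

```text
clock: 4.8
position: [513.1, -50.7, 197.5]
ee_rot: [0.711, -0.703, -0.001, 0.001]
contact_force: [0.3, 0.3, 0.4]
gripper_width: 85.1
grasp_force: 0.0
```

```bash
python3 - <<'E'
from h import *
im=get_image("wrist");t=get_image("top")
cv2.imwrite("pics/w2.png",np.vstack([cv2.resize(im["color"],(480,300)),cv2.resize(t["color"][190:270,200:340],(480,274))]))
print(read_state()["position"],rel([514.3,-50,80]))
E
```

```text
[513.52539053 -49.74213232 197.86941393] [  0.24509648  -0.90866185 117.86848399]
```

View pics/w2.png

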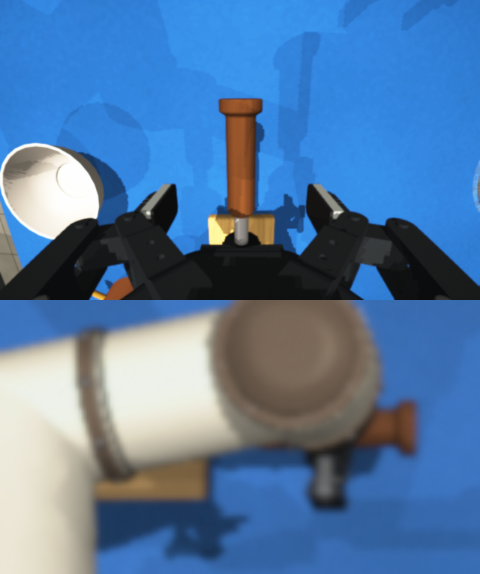

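The grip (u≈241) is centred between the open fingers, whose inner edges are at u≈176 and 308. I descend and close.

>>> carry_out([
  [0, 0, 0, 0, -1, 45, 1],
  [0, 0, 0, 0, -1, 85, 1],
  [0, 0, 0, 0, -1, 110, 1],
  [0, 0, 0, 0, -1, 117, 1],
  [0, 0, 0, 0, -1, 117, 1],
])

```text
clock: 5.52
position: [515.2, -49.7, 81.5]
ee_rot: [0.712, -0.702, 0.0, 0.0]
contact_force: [0.4, -1.2, 0.2]
gripper_width: 85.5
grasp_force: 0.0
```

>>> carry_out([
  [0, 0, 0, 0, 0, 0, -1],
  [0, 0, 0, 0, 0, 0, -1],
  [0, 0, 0, 0, 0, 0, -1],
  [0, 0, 0, 0, 0, 0, -1],
  [0, 0, 0, 0, 0, 0, -1],
])

```text
clock: 6.15
position: [514.1, -50.4, 82.3]
ee_rot: [0.712, -0.703, -0.0, 0.0]
contact_force: [-4.1, 1.0, 7.2]
gripper_width: 32.1
grasp_force: 59.1
```

>>> carry_out([
  [0, 0, 0, 10, 0, 0, -1],
  [0, 0, 0, 20, 0, 0, -1],
  [0, 0, 0, 30, 0, 0, -1],
  [0, 0, 0, 40, 0, 0, -1],
  [0, 0, 0, 40, 0, 0, -1],
])

```text
clock: 6.78
position: [514.8, -90.6, 82.3]
ee_rot: [0.711, -0.703, -0.0, 0.0]
contact_force: [-4.3, 2.4, 5.7]
gripper_width: 32.0
grasp_force: 59.1
```

>>> carry_out([
  [0, 0, 0, 12, 0, 0, -1],
  [0, 0, 0, 24, 0, 0, -1],
  [0, 0, 0, 36, 0, 0, -1],
  [0, 0, 0, 48, 0, 0, -1],
  [0, 0, 0, 60, 0, 0, -1],
])

```text
clock: 7.4
position: [515.7, -149.8, 82.3]
ee_rot: [0.712, -0.702, -0.0, -0.0]
contact_force: [-2.3, 5.3, 6.7]
gripper_width: 31.9
grasp_force: 59.1
```

>>> carry_out([
  [0, 0, 0, 12, 0, 0, -1],
  [0, 0, 0, 24, 0, 0, -1],
  [0, 0, 0, 36, 0, 0, -1],
  [0, 0, 0, 45, 0, 0, -1],
  [0, 0, 0, 50, 0, 0, -1],
])

```text
clock: 8.02
position: [516.5, -199.9, 82.4]
ee_rot: [0.712, -0.703, -0.0, -0.0]
contact_force: [-2.5, 5.2, 5.5]
gripper_width: 32.3
grasp_force: 59.1
```

```bash
python3 - <<'E'
from h import *
im=get_image("wrist");t=get_image("scene");print(read_state()["position"])
cv2.imwrite("pics/w3.png",np.vstack([cv2.resize(im["color"],(480,300)),cv2.resize(t["color"][120:240,240:460],(480,262))]))
E
```

```text
[ 516.51399525 -200.18545787   82.35435721]
```

View pics/w3.png

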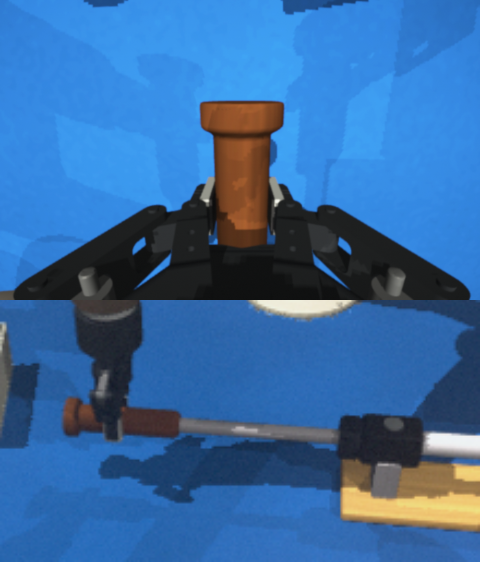

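The handle is well out, with the pads still on the grip (pommel inner face just beyond them) and the button flush at (397,423) in the crop. I go on gently to the solid end, watching the force.

>>> carry_out([
  [0, 0, 0, 4, 0, 0, -1],
  [0, 0, 0, 7, 0, 0, -1],
  [0, 0, 0, 9, 0, 0, -1],
  [0, 0, 0, 10, 0, 0, -1],
  [0, 0, 0, 10, 0, 0, -1],
])

```text
clock: 8.75
position: [516.7, -209.7, 82.3]
ee_rot: [0.712, -0.702, -0.0, -0.0]
contact_force: [-0.8, 4.4, 5.0]
gripper_width: 32.0
grasp_force: 59.1
```

>>> carry_out([
  [0, 0, 0, 1, 0, 0, -1],
  [0, 0, 0, 2, 0, 0, -1],
  [0, 0, 0, 2, 0, 0, -1],
])

```text
clock: 9.12
position: [516.7, -210.5, 82.3]
ee_rot: [0.712, -0.702, -0.001, -0.001]
contact_force: [-2.2, 8.9, 6.0]
gripper_width: 32.2
grasp_force: 59.2
```

>>> carry_out([
  [0, 0, 0, 1, 0, 0, -1],
  [0, 0, 0, 1, 0, 0, -1],
  [0, 0, 0, 1, 0, 0, -1],
  [0, 0, 0, 1, 0, 0, -1],
])

```text
clock: 9.62
position: [516.7, -210.6, 82.3]
ee_rot: [0.712, -0.702, -0.001, -0.001]
contact_force: [-3.1, 12.2, 8.1]
gripper_width: 32.0
grasp_force: 59.3
```

The arm is at the solid end: force is rising and travel has stopped 160 mm from where the grasp was made. I hand it in.

```bash
python3 -c "
from bench import *
print(job_done())"
```

```text
the job is handed in; nothing more can be done
None
```

I pushed the lock button fully in, pulled the handle out 160 mm to the solid second stop, and handed the job in with the gripper still holding the grip there (about 59 N); no verdict came back.

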